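# Open the canister whose lid turns an unknown way

### The job

Seat the square steel canister flat and square in the pocket of the wooden stand, so that it cannot turn. Then find out which way its quarter-turn lid comes loose (it may be either way, so feel for it: the wrong way it stops dead), turn it loose and lift it off. Finish while still holding the lid in the gripper, at rest, at least 7 cm above where it sat, with the canister left fully home in the stand and everything else on the counter left alone.

Things in the scene. Friction and masses are not known exactly. Their poses are not given: they have to be found in the camera images.
- canister: Loose square steel canister, 58 x 58 mm in plan, body 50 mm high, 0.45 kg, standing upright with its lid on. Origin: centre of its underside; z up, x and y along its flat sides. Any two facing sides may be gripped (58 mm); with the lid on its top is 84.5 mm over its underside. A round neck (36 mm wide, 15 mm high) carries the lid.
- lid: Loose round aluminium lid on the canister, 57 mm across, 17 mm high without its grip bar, 0.07 kg. Origin: centre of its lower edge, 51 mm over the canister's underside when on; x along the bar. Closed, x lies along the canister's x within about 4 degrees. Until turned loose it cannot be pulled off (1.5 mm up-and-down play).
- lid_bar (a point): Centre of the lid's straight grip bar, 25 mm over the lid's origin: 46 mm long along x, 12 mm wide along y (grip it so), 16.5 mm high (17 to 33.5 mm over the lid's origin). Axes as the lid's.
- neck (a point): Point on the canister's axis 51 mm over its underside, where the closed lid's origin lies. One way (clockwise or anticlockwise, unseen, changes from start to start) the lid turns easily 57 degrees (1.0 rad) from closed to a hard stop, and lifts straight off from 47 degrees on; the other way it stops hard within 10 degrees. An unseated canister turns along.
- stand: Fixed wooden stand, 96 x 96 x 20 mm, with a square pocket 61 x 61 mm (1.5 mm clearance each side), 14 mm deep with a 2 mm chamfer, in the middle of its top, its sides along the stand's x and y. Origin: centre of its underside on the counter. The canister fits in any of its four quarter turns and can still turn about 3 degrees either way in the pocket.
- pocket_floor (a point): Centre of the pocket's floor, 6 mm over the stand's underside; the underside of the seated canister lies on it. Axes as the stand's.
- jar: Bystander: honey jar, 57 mm wide, 77 mm high. Origin: centre of its underside.
- cutter: Bystander: wavy tin cookie cutter ring, 66 x 74 x 30 mm. Origin: centre of its underside.
- price_tag: Bystander: small slate price card in an oak foot, 22 x 68 x 52 mm. Origin: centre of its underside.
Not all that is in view belongs to the job. Of the things that look like the canister, the largest one is meant.

How it is judged:
By the outcome, as a careful person would: the job done as asked, in the order asked, and still so for the second after the job is handed in, while the arm keeps its last pose, push and grip.
It also fails if it takes over 61 s, if anything falls off the work surface, if the arm or the gripper's body presses on something with over 40 N, if the wrist force passes 120 N, or if a joint passes its speed limit or range.

### The arm

A 7-joint arm with a two-finger parallel gripper is mounted at the origin on a cart in front of the work surface, level with it; the furniture and walls round the work are solid. World frame = base frame: x ahead of the robot, y to its left, z up, the work surface at z = 0. Lengths are in m, angles in rad, forces in N, time in s.
With the tool pointing down it reaches from about 0.425 to 0.925 m from the base axis. Payload 6.8 kg.
Tool frame: the origin (TCP) lies midway between the tips of the shut fingers; the grasp point (between the pads) lies 19 mm behind it; z points along the fingers, y is the line along which they close (so a half turn about z gives the same grasp; the last joint's range is limited). The gripper opens to 85 mm and grips with 20 to 120 N. Pads are 22 mm wide; open, the fingers measure 114 mm over their backs; the gripper's body (76 mm by 85 mm) begins 54 mm behind the grasp point. The pads swing forward as they close: fully open they stand 13 mm farther back than shut.
Start: joints at [1.143, 0.477, 0.022, 1.555, -0.011, 1.109, -0.083], TCP at [0.212, -0.641, 0.231] pointing down, gripper open.
Joint ranges: [-2.96, 2.96], [-0.34, 2.1], [-1.41, 1.46], [0.24, 2.44], [-1.37, 4.51], [0.17, 1.92], [-2.96, 2.96]. Speed limits (rad/s): [2.39, 2.39, 3.14, 3.14, 3.14, 3.14, 3.14].

### API

Orientations are given as a rotation vector (axis times angle).
In Python, from bench import status, vision, r gives the robot as it stands. The module is installed in compiled form; this text tells all that it offers.
- The arm moves only by the shell command python3 -m handwheel 'ROWS' [OPENING] [FORCE]. ROWS is JSON, a list of rows, each an object with "dp": the shift along the tool's x, y, z in m, a list of three; "delta_rot": the turn, a rotation vector about the tool's x, y, z in rad, a list of three. In form: [{"dp": [x, y, z], "delta_rot": [rx, ry, rz]}, ...]. A call has 1 to 12 rows; each row is the pose to reach, as a shift and turn from the pose commanded when the call began, along the tool's axes at that moment; what a row does not reach only later rows make up. A row lasts 1/8 s, in which the tool goes at most 62.5 mm and 10.7 degrees, less where a joint would pass 70% of its speed; a pose out of reach is approached as far as the arm can. A call with a gripper value outside its range is refused whole. OPENING is the opening, from 0 (shut) to 1 (fully open), set as the call begins (- or left out, the last holds). The fingers move at their own pace and stop on an object; FORCE is the grip in N (left out, the last holds). Time passes only in rows, so rows that repeat a pose let the fingers close. It gives the time, the measured TCP pose, the force, the opening and the grip force at its end, in the units of the state.
- status.get_obs(): the state, without advancing time (a new reading comes with each control period).
- vision.grab_frame(name): name is "scene" or "top" or "wrist"; returns a dict with "img" (400x640x3 uint8, blue, green, red), "fovy" (degrees; the focal length in pixels is half the picture's height over the tangent of half this angle, whatever the lens; pixels are square), "cx", "cy" (the principal point, pixels), "world_from_camera" (4x4, takes a point from camera to world coordinates). Camera axes: x right, y up, looking along -z (the intrinsics and any distortion apply to the point x, -y, -z); pixel columns grow to the right and rows downward; lengths in m; the calibration is good to about 2 mm. A picture is of the moment at which its call begins. There is no depth.
- r.hand_in(): hands the job in; it is judged then, once.
The state is a dict: "clock": time; "joints": joint angles; "qvel": joint speeds; "tau": joint torques, N m; "tcp_pos": TCP position; "orientation": TCP orientation; "contact_force": force on the tool from outside, world axes, zero at the start; "moment": the same for the moment, N m; "grip_width": finger opening in m; "gripper_force": force on a finger pad.
Only numpy, scipy, OpenCV 4.12 (cv2) and the standard library are available. Lean on these libraries where they do the work, as an engineer would, in place of code of your own. Each camera call takes 0.05 s, during which the arm holds its last target. There are 200 camera calls.

## Working session

There is one attempt and no reset: what is moved stays moved. The work goes in short steps, Python scripts to look and compute and a shell command to move; the robot and the scene stay as the last step left them, time stands still between calls to the robot, and variables do not carry over. Pictures are saved under pics/ and viewed, at most 10 in all, crops included, and the job is handed in when it is done.

```bash
mkdir -p pics
python3 - <<'E'
from bench import status, vision, r
import cv2,numpy as np
o=status.get_obs()
for k in o: print(k,np.round(o[k],3))
for n in("scene","top"):
    f=vision.grab_frame(n); cv2.imwrite(f"pics/{n}0.png",f["img"]); print(n,{k:f[k] for k in f if k!="img"})
E
```

```text
clock 0.0
joints [ 1.143  0.478  0.022  1.556 -0.012  1.109 -0.083]
qvel [0.    0.    0.    0.    0.001 0.    0.   ]
tau [-0.0000e+00 -5.9644e+01  1.6080e+00 -2.8120e+01  1.2000e-02  9.0000e-03
  0.0000e+00]
tcp_pos [ 0.212 -0.64   0.23 ]
orientation [-3.1e+00 -5.0e-01  1.0e-03]
contact_force [-0.441 -0.795  0.183]
moment [-0.002 -0.027 -0.064]
gripper_force 0.0
grip_width 0.086
scene {'fovy': 55.382814322842776, 'cx': 316.08386656080216, 'cy': 194.09790227579717, 'world_from_camera': array([[-0.79502474,  0.32357976, -0.51306121,  0.05537338],
       [-0.60629612, -0.44964909,  0.65591212,  0.66025337],
       [-0.01845762,  0.83253338,  0.5536673 ,  0.64464273],
       [ 0.        ,  0.        ,  0.        ,  1.        ]])}
top {'fovy': 57.95058274756123, 'cx': 320.366012527771, 'cy': 201.0180630490285, 'world_from_camera': array([[ 0.02199059,  0.99270564, -0.11854085,  0.48086309],
       [-0.9997454 ,  0.02123584, -0.00762657,  0.01696856],
       [-0.00505362,  0.11867839,  0.99291989,  1.0194868 ],
       [ 0.        ,  0.        ,  0.        ,  1.        ]])}
```

View pics/top0.png

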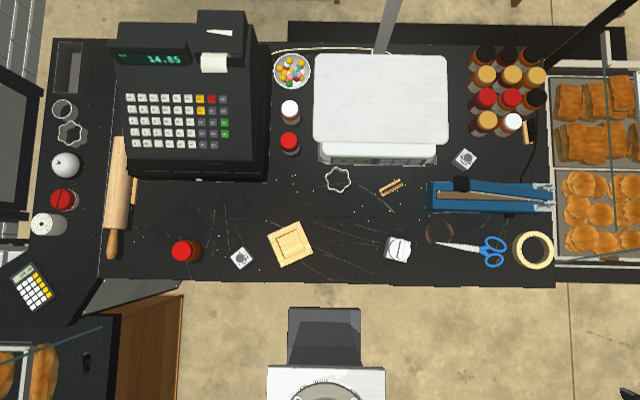

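View pics/scene0.png

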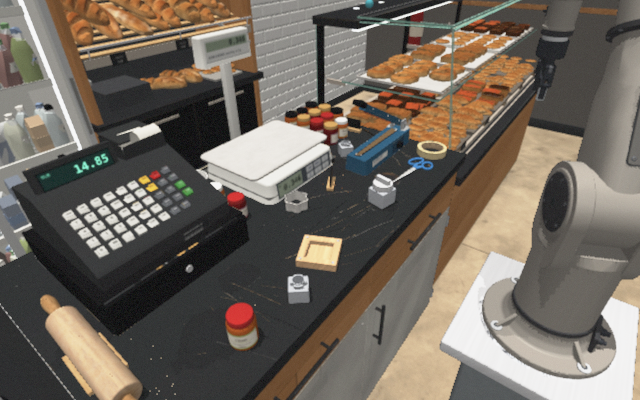

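Top view: the largest canister is at about (398,249) and the stand at (290,244). The small look-alikes are at (241,258) and (465,158). The cutter is at (337,180), the tag at (391,186) and the jar at (184,251).

```bash
cat > h.py <<'E'
import cv2,numpy as np
from bench import status,vision
from scipy.spatial.transform import Rotation as R
def ray(f,uv,z):
    T=f["world_from_camera"]; F=200/np.tan(np.radians(f["fovy"])/2)
    uv=np.atleast_2d(uv).astype(float)
    d=np.c_[(uv[:,0]-f["cx"])/F,-(uv[:,1]-f["cy"])/F,-np.ones(len(uv))]@T[:3,:3].T
    return T[:3,3]+d*((z-T[2,3])/d[:,2])[:,None]
def proj(f,p):
    T=f["world_from_camera"]; F=200/np.tan(np.radians(f["fovy"])/2)
    c=(np.atleast_2d(p)-T[:3,3])@T[:3,:3]
    return np.c_[f["cx"]+F*c[:,0]/-c[:,2],f["cy"]-F*c[:,1]/-c[:,2]]
def rect(pts):  # rectangle in world xy
    (c,s,a)=cv2.minAreaRect(pts[:,:2].astype(np.float32)*1000); return np.round(c,1),np.round(s,1),round(a,1)
def to_tool(target,yaw):
    "shift in tool axes and tool-z turn to put the TCP at target with closing line y at yaw (mod pi)"
    o=status.get_obs(); M=R.from_rotvec(o["orientation"]).as_matrix()
    cur=np.arctan2(M[1,1],M[0,1]); d=(yaw-cur+np.pi/2)%np.pi-np.pi/2
    print("dp mm",np.round(1000*M.T@(np.array(target)-o["tcp_pos"]),1),"world-yaw turn",round(d,4),"tool rz",round(-d,4),"z axis",M[:,2].round(4),"q7",round(o["joints"][6],3))
E
python3 - <<'E'
from h import *
f=vision.grab_frame("top"); im=f["img"]
hsv=cv2.cvtColor(im,cv2.COLOR_BGR2HSV)
def blob(m,box):
    x0,y0,x1,y1=box; k=np.zeros_like(m);k[y0:y1,x0:x1]=m[y0:y1,x0:x1]
    c=max(cv2.findContours(k,0,cv2.CHAIN_APPROX_NONE)[0],key=cv2.contourArea); return c[:,0]
w=((hsv[...,0]>8)&(hsv[...,0]<35)&(hsv[...,1]>50)&(hsv[...,2]>110)).astype(np.uint8)*255
s=blob(w,(255,210,325,280)); print("stand",rect(ray(f,s,0.02)))
g=((hsv[...,1]<60)&(hsv[...,2]>80)).astype(np.uint8)*255
c=blob(g,(370,225,425,275)); print("can",rect(ray(f,c,.05)),rect(ray(f,c,.068)))
print("jar etc",ray(f,[(184,251),(241,258),(337,180),(391,186)],.03).round(3))
a=cv2.resize(im[220:280,255:325],None,fx=5.5,fy=5.5,interpolation=2);b=cv2.resize(im[220:280,363:433],None,fx=5.5,fy=5.5,interpolation=2)
cv2.imwrite("pics/crop.png",np.hstack([a,b]))
E
```

```text
stand (array([480.3, 106.3]), array([99.8, 97.6]), 25.6)
can (array([ 472.9, -183.7]), array([68.4, 60.5]), 77.3) (array([ 473.1, -180. ]), array([67.1, 59.3]), 77.3)
jar etc [[ 0.454  0.392  0.03 ]
 [ 0.439  0.236  0.03 ]
 [ 0.659 -0.02   0.03 ]
 [ 0.645 -0.17   0.03 ]]
```

View pics/crop.png

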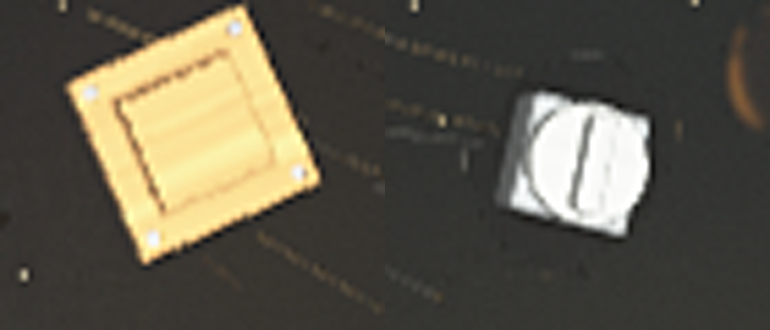

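The crop shows the stand turned about 26°, pocket clear. The canister's top face corners are near top-view pixels (389,236), (411,241), (407,263), and its bar runs at about -9°. Next I go above the canister for a wrist view.

Run:
```python
from h import *
f=vision.grab_frame("top")
p=ray(f,[(389.4,236.4),(411.2,241.5),(407,262.9)],.05);print(p.round(4),(p[0]+p[2])/2)
for a in(-11,79): to_tool([.475,-.181,.2],np.radians(a))
```

```text
[[ 0.5054 -0.1619  0.05  ]
 [ 0.4932 -0.2199  0.05  ]
 [ 0.4366 -0.2084  0.05  ]] [ 0.47104554 -0.18515894  0.05      ]
dp mm [ 394.  -353.4   31. ] world-yaw turn 1.059 tool rz -1.059 z axis [-5.e-04  1.e-03 -1.e+00] q7 -0.083
dp mm [ 394.  -353.4   31. ] world-yaw turn -0.5118 tool rz 0.5118 z axis [-5.e-04  1.e-03 -1.e+00] q7 -0.083
```

```bash
python3 -m handwheel '[{"dp":[0.04,-0.035,0.003],"delta_rot":[0,0,0.05]},{"dp":[0.083,-0.074,0.006],"delta_rot":[0,0,0.11]},{"dp":[0.126,-0.113,0.01],"delta_rot":[0,0,0.17]},{"dp":[0.17,-0.152,0.014],"delta_rot":[0,0,0.23]},{"dp":[0.214,-0.192,0.018],"delta_rot":[0,0,0.29]},{"dp":[0.258,-0.232,0.022],"delta_rot":[0,0,0.35]},{"dp":[0.302,-0.271,0.025],"delta_rot":[0,0,0.41]},{"dp":[0.346,-0.31,0.028],"delta_rot":[0,0,0.46]},{"dp":[0.376,-0.337,0.03],"delta_rot":[0,0,0.5]},{"dp":[0.391,-0.355,0.031],"delta_rot":[0,0,0.512]},{"dp":[0.391,-0.355,0.031],"delta_rot":[0,0,0.512]},{"dp":[0.391,-0.355,0.031],"delta_rot":[0,0,0.512]}]' 1
python3 - <<'E'
from h import *
f=vision.grab_frame("wrist");cv2.imwrite("pics/w1.png",f["img"])
to_tool([.472,-.183,.2],np.radians(79))
print(f["fovy"],f["cx"],f["cy"],f["world_from_camera"].round(3))
E
```

```text
clock: 1.7
tcp_pos: [0.4713, -0.1819, 0.2003]
orientation: [3.126, -0.303, -0.0]
contact_force: [0.8, -0.4, -0.5]
grip_width: 0.0855
gripper_force: 0.0
dp mm [1.  0.6 0.3] world-yaw turn 0.0021 tool rz -0.0021 z axis [-3.e-04 -5.e-04 -1.e+00] q7 -1.561
65.12823146569606 320.1305512233839 203.51683467478458 [[-0.193  0.932  0.308  0.551]
 [-0.981 -0.183 -0.06  -0.197]
 [ 0.    -0.314  0.95   0.343]
 [ 0.     0.     0.     1.   ]]
```

View pics/w1.png

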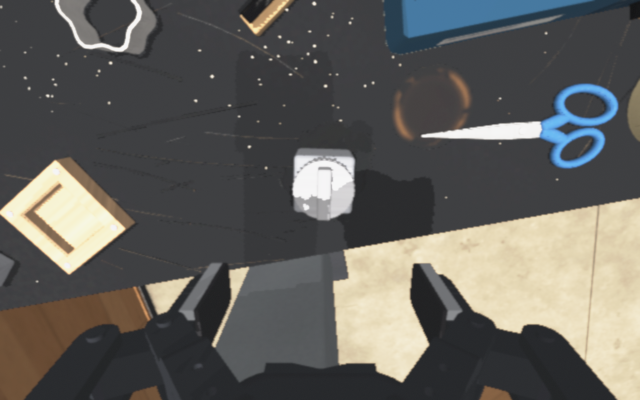

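Wrist view: canister at (324,183) with the far edge of its body at about (294..354,150), almost square to the tool. The stand is at (68,215).

Run:
```python
from h import *
f=vision.grab_frame("wrist"); im=f["img"]
hsv=cv2.cvtColor(im,cv2.COLOR_BGR2HSV)
g=((hsv[...,1]<60)&(hsv[...,2]>85)).astype(np.uint8)
for y in range(146,226,3):
    xs=np.flatnonzero(g[y,270:385])+270; print(y,(xs[0],xs[-1]) if len(xs) else None,end=" ")
w=((hsv[...,0]>8)&(hsv[...,0]<35)&(hsv[...,1]>50)&(hsv[...,2]>130)).astype(np.uint8)*255; w[:, 140:]=0; w[280:]=0
c=max(cv2.findContours(w,0,cv2.CHAIN_APPROX_NONE)[0],key=cv2.contourArea)[:,0]; print("\nstand",rect(ray(f,c,.02)),rect(ray(f,c,.01)))
p=ray(f,[(293.5,150),(354.5,150)],.05);print(p,np.degrees(np.arctan2(*(p[0]-p[1])[[1,0]])),np.linalg.norm(p[0]-p[1]))
a=cv2.resize(im[140:230,270:380],None,fx=6,fy=6,interpolation=2);cv2.imwrite("pics/w1c.png",a)
print(proj(f,[[.4713,-.1819,.05],[.4713,-.1819,.084]]))
```

```text
146 None 149 (np.int64(297), np.int64(346)) 152 (np.int64(296), np.int64(350)) 155 (np.int64(294), np.int64(351)) 158 (np.int64(293), np.int64(354)) 161 (np.int64(293), np.int64(354)) 164 (np.int64(293), np.int64(354)) 167 (np.int64(293), np.int64(354)) 170 (np.int64(293), np.int64(354)) 173 (np.int64(293), np.int64(354)) 176 (np.int64(293), np.int64(353)) 179 (np.int64(292), np.int64(353)) 182 (np.int64(292), np.int64(353)) 185 (np.int64(292), np.int64(354)) 188 (np.int64(291), np.int64(354)) 191 (np.int64(292), np.int64(354)) 194 (np.int64(292), np.int64(354)) 197 (np.int64(293), np.int64(353)) 200 (np.int64(293), np.int64(352)) 203 (np.int64(293), np.int64(351)) 206 (np.int64(293), np.int64(351)) 209 (np.int64(294), np.int64(351)) 212 (np.int64(302), np.int64(350)) 215 (np.int64(307), np.int64(338)) 218 (np.int64(314), np.int64(332)) 221 None 224 None 
stand (array([484.4, 101.5]), array([ 98.4, 111.2]), 25.6) (array([482.3, 110.7]), array([101.4, 114.6]), 25.6)
[[ 0.51215969 -0.16479198  0.05      ]
 [ 0.5011388  -0.22067485  0.05      ]] 78.84362996413155 0.05695923659549212
[[319.94815748 188.01094003]
 [319.94159909 198.46132404]]
```

View pics/w1c.png

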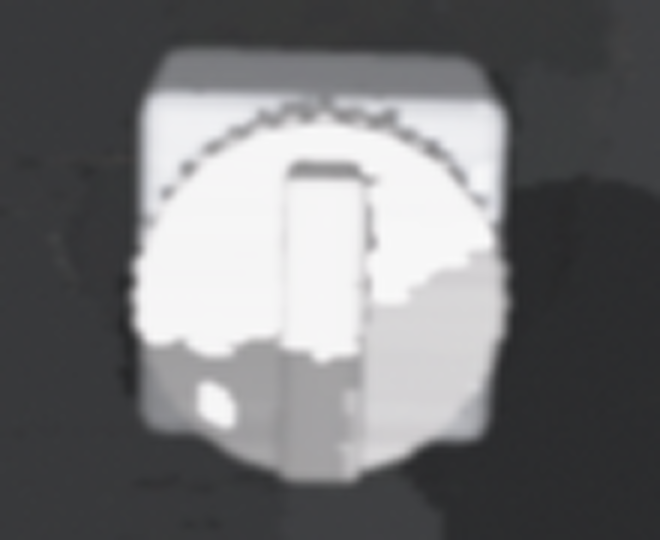

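The crop shows the body's top face corners at wrist pixels TL (293.8,155.8), TR (353.8,157.2), BL (293.3,211.7), BR (351.2,213.3). The dark strip above them is the far wall.

Run:
```python
from h import *
f=vision.grab_frame("wrist")
p=ray(f,[(293.8,155.8),(353.8,157.2),(351.2,213.3),(293.3,211.7)],.05);print(p.round(4))
c=p.mean(0); e=lambda a,b:np.degrees(np.arctan2(*(p[a]-p[b])[[1,0]])).round(2)
print(c,rect(p),e(0,1),e(3,2),e(0,3)+90,e(1,2)+90)
to_tool([c[0],c[1],.016],np.radians(78))
```

```text
[[ 0.5068 -0.1639  0.05  ]
 [ 0.4946 -0.219   0.05  ]
 [ 0.4396 -0.2074  0.05  ]
 [ 0.4525 -0.1512  0.05  ]]
[ 0.47339272 -0.18539102  0.05      ] (array([ 473.4, -185.6]), array([57.7, 56.1]), 77.1) 77.48 77.14 76.81 78.11
dp mm [  2.7   2.6 184.3] world-yaw turn -0.015 tool rz 0.015 z axis [-1.e-04 -4.e-04 -1.e+00] q7 -1.561
```

```bash
python3 -m handwheel '[{"dp":[0.002,0.002,0.03],"delta_rot":[0,0,0.026]},{"dp":[0.002,0.003,0.075],"delta_rot":[0,0,0.026]},{"dp":[0.002,0.003,0.12],"delta_rot":[0,0,0.026]},{"dp":[0.002,0.003,0.155],"delta_rot":[0,0,0.026]},{"dp":[0.002,0.003,0.175],"delta_rot":[0,0,0.026]},{"dp":[0.002,0.003,0.184],"delta_rot":[0,0,0.026]},{"dp":[0.002,0.003,0.184],"delta_rot":[0,0,0.026]}]' 1
python3 -m handwheel '[{"dp":[0,0,0],"delta_rot":[0,0,0]},{"dp":[0,0,0],"delta_rot":[0,0,0]},{"dp":[0,0,0],"delta_rot":[0,0,0]},{"dp":[0,0,0],"delta_rot":[0,0,0]},{"dp":[0,0,0],"delta_rot":[0,0,0]},{"dp":[0,0,0],"delta_rot":[0,0,0]},{"dp":[0,0,0],"delta_rot":[0,0,0]}]' 0.4 40
```

```text
clock: 2.72
tcp_pos: [0.473, -0.1847, 0.0162]
orientation: [3.123, -0.343, -0.001]
contact_force: [-0.4, 0.1, 0.6]
grip_width: 0.0852
gripper_force: 0.0
clock: 3.6
tcp_pos: [0.4739, -0.1848, 0.0175]
orientation: [3.122, -0.343, 0.003]
contact_force: [-1.3, -1.3, 6.1]
grip_width: 0.0577
gripper_force: 43.3
```

```bash
python3 -m handwheel '[{"dp":[0,0,-0.008],"delta_rot":[0,0,0]},{"dp":[0,0,-0.03],"delta_rot":[0,0,0]},{"dp":[0,0,-0.065],"delta_rot":[0,0,0]},{"dp":[-0.002,-0.012,-0.1],"delta_rot":[0,0,-0.03]},{"dp":[-0.008,-0.045,-0.13],"delta_rot":[0,0,-0.12]},{"dp":[-0.016,-0.085,-0.148],"delta_rot":[0,0,-0.25]},{"dp":[-0.025,-0.13,-0.15],"delta_rot":[0,0,-0.39]},{"dp":[-0.033,-0.17,-0.15],"delta_rot":[0,0,-0.52]},{"dp":[-0.039,-0.2,-0.15],"delta_rot":[0,0,-0.63]},{"dp":[-0.041,-0.211,-0.15],"delta_rot":[0,0,-0.667]},{"dp":[-0.041,-0.211,-0.15],"delta_rot":[0,0,-0.667]},{"dp":[-0.041,-0.211,-0.15],"delta_rot":[0,0,-0.667]}]' 0.4 60
python3 - <<'E'
from h import *
f=vision.grab_frame("wrist");im=f["img"];cv2.imwrite("pics/w2.png",im)
o=status.get_obs();print(f["world_from_camera"].round(3),o["joints"].round(2) if hasattr(o["joints"],'round') else o["joints"])
E
```

```text
clock: 5.1
tcp_pos: [0.4787, 0.029, 0.166]
orientation: [3.063, 0.694, -0.002]
contact_force: [-0.9, 0.2, -5.9]
grip_width: 0.0569
gripper_force: 66.7
[[ 0.431  0.857  0.284  0.552]
 [-0.903  0.409  0.135  0.064]
 [-0.    -0.314  0.949  0.309]
 [ 0.     0.     0.     1.   ]] [ 0.13  0.26 -0.37  2.06  0.13  0.84 -1.44]
```

View pics/w2.png

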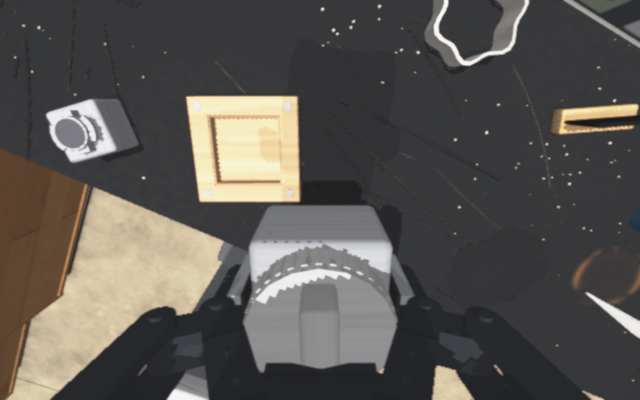

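Wrist view: the stand's four screw heads are at about (197,106), (289,106), (291,193), (208,193). The canister in hand has its far body-top edge at y≈241, x 251 to 390.

```bash
cat > stand.py <<'E'
from h import *
def screws(f,guess):
    out=[]
    s=cv2.cvtColor(f["img"],cv2.COLOR_BGR2HSV)[...,1].astype(float)
    for u,v in guess:
        u,v=int(u),int(v);k=7; p=s[v-k:v+k+1,u-k:u+k+1]; w=np.clip(np.median(p)-25-p,0,None)
        yy,xx=np.mgrid[v-k:v+k+1,u-k:u+k+1]; out.append([(w*xx).sum()/w.sum(),(w*yy).sum()/w.sum()])
    return np.array(out)
def rep(f,g,z=.02):
    q=screws(f,g);p=ray(f,q,z);print(q.round(1).tolist())
    ang=[np.degrees(np.arctan2(*(p[a]-p[b])[[1,0]]))%90 for a,b in((0,1),(3,2),(0,3),(1,2))]
    print("centre",p.mean(0).round(4),"yaw",np.round(ang,2),np.mean(ang).round(2),"sides",[np.linalg.norm(p[a]-p[b]).round(4) for a,b in((0,1),(3,2),(0,3),(1,2))])
E
python3 - <<'E'
from stand import *
rep(vision.grab_frame("wrist"),[(197,106),(289,106),(291,193),(208,193)])
f=vision.grab_frame("wrist")
o=status.get_obs();M=R.from_rotvec(o["orientation"]).as_matrix()
t=np.array(o["tcp_pos"])
zt=t[2]-.0165+.05
p=ray(f,[(251,241),(390.5,241)],zt);print("can far edge in tool",((p-t)@M*1000).round(1), "expect x=29")
b=vision.grab_frame("top"); rep(b,[(255+90/5.5,220+92/5.5),(255+234/5.5,220+28/5.5),(255+298/5.5,220+173/5.5),(255+152/5.5,220+238/5.5)])
E
```

```text
[[196.9, 106.4], [286.8, 106.3], [289.7, 192.6], [207.1, 192.8]]
centre [0.4817 0.1067 0.02  ] yaw [25.56 25.61 25.5  25.61] 25.57 sides [np.float64(0.0792), np.float64(0.0794), np.float64(0.0794), np.float64(0.0793)]
can far edge in tool [[ 29.7 -26.1 -33.5]
 [ 29.6  27.4 -33.5]] expect x=29
[[268.4, 235.0], [293.0, 219.0], [nan, nan], [278.3, 265.0]]
centre [nan nan nan] yaw [34.37   nan 20.49   nan] nan sides [np.float64(0.0805), np.float64(nan), np.float64(0.0866), np.float64(nan)]stand.py:7: RuntimeWarning: invalid value encountered in scalar divide
  yy,xx=np.mgrid[v-k:v+k+1,u-k:u+k+1]; out.append([(w*xx).sum()/w.sum(),(w*yy).sum()/w.sum()])
```

Run:
```python
from h import *
to_tool([.4813,.1065,.0455],np.radians(115.57))
```

```text
dp mm [ 35.4 -68.2 120.7] world-yaw turn -0.0005 tool rz 0.0005 z axis [-1.e-04 -3.e-04 -1.e+00] q7 -1.438
```

```bash
python3 -m handwheel '[{"dp":[0.006,-0.012,0],"delta_rot":[0,0,0]},{"dp":[0.018,-0.034,0.01],"delta_rot":[0,0,0]},{"dp":[0.028,-0.054,0.03],"delta_rot":[0,0,0]},{"dp":[0.034,-0.066,0.06],"delta_rot":[0,0,0]},{"dp":[0.0354,-0.0682,0.09],"delta_rot":[0,0,0]},{"dp":[0.0354,-0.0682,0.11],"delta_rot":[0,0,0]},{"dp":[0.0354,-0.0682,0.12],"delta_rot":[0,0,0]},{"dp":[0.0354,-0.0682,0.12],"delta_rot":[0,0,0]}]'
python3 - <<'E'
from h import *
to_tool([.4813,.1065,.0235],np.radians(115.57))
E
```

```text
clock: 6.3
tcp_pos: [0.481, 0.1079, 0.0461]
orientation: [-3.063, -0.699, 0.001]
contact_force: [0.9, -0.8, -5.3]
grip_width: 0.057
gripper_force: 66.4
dp mm [-0.3  1.4 22.6] world-yaw turn -0.0028 tool rz 0.0028 z axis [-8.e-04  1.e-04 -1.e+00] q7 -1.724
```

```bash
python3 -m handwheel '[{"dp":[0,0,0.005],"delta_rot":[0,0,0]},{"dp":[0,0,0.01],"delta_rot":[0,0,0]},{"dp":[0,0,0.01],"delta_rot":[0,0,0]}]'
python3 - <<'E'
from h import *
for i in range(3): vision.grab_frame("top");to_tool([.4813,.1065,.0235],np.radians(115.57))
E
```

```text
clock: 6.68
tcp_pos: [0.4811, 0.1074, 0.0362]
orientation: [3.063, 0.699, -0.0]
contact_force: [0.4, -0.9, -6.1]
grip_width: 0.0571
gripper_force: 66.6
dp mm [-0.3  0.9 12.9] world-yaw turn -0.0024 tool rz 0.0024 z axis [ 0. -0. -1.] q7 -1.734
dp mm [-0.4  0.9 12.9] world-yaw turn -0.0024 tool rz 0.0024 z axis [ 2.e-04  0.e+00 -1.e+00] q7 -1.734
dp mm [-0.4  0.9 13. ] world-yaw turn -0.0024 tool rz 0.0024 z axis [ 3.e-04  1.e-04 -1.e+00] q7 -1.734
```

```bash
python3 -m handwheel '[{"dp":[-0.0003,0.0009,0],"delta_rot":[0,0,0.002]},{"dp":[-0.0003,0.0009,0.002],"delta_rot":[0,0,0.002]},{"dp":[-0.0003,0.0009,0.004],"delta_rot":[0,0,0.002]},{"dp":[-0.0003,0.0009,0.006],"delta_rot":[0,0,0.002]},{"dp":[-0.0003,0.0009,0.006],"delta_rot":[0,0,0.002]}]'
```

```text
clock: 7.45
tcp_pos: [0.4811, 0.1065, 0.0301]
orientation: [3.063, 0.696, -0.001]
contact_force: [-0.4, 0.1, -6.4]
grip_width: 0.0573
gripper_force: 66.6
```

In the pocket with no resistance, so on down to the floor.

```bash
python3 -m handwheel '[{"dp":[0,0,0.002],"delta_rot":[0,0,0]},{"dp":[0,0,0.004],"delta_rot":[0,0,0]},{"dp":[0,0,0.006],"delta_rot":[0,0,0]},{"dp":[0,0,0.0075],"delta_rot":[0,0,0]},{"dp":[0,0,0.0075],"delta_rot":[0,0,0]}]'
```

```text
clock: 8.07
tcp_pos: [0.4812, 0.1065, 0.0236]
orientation: [3.063, 0.696, -0.0]
contact_force: [-4.3, -1.7, 7.3]
grip_width: 0.0572
gripper_force: 68.1
```

```bash
python3 -m handwheel '[{"dp":[0,0,0],"delta_rot":[0,0,0]},{"dp":[0,0,0],"delta_rot":[0,0,0]},{"dp":[0,0,0],"delta_rot":[0,0,0]},{"dp":[0,0,0],"delta_rot":[0,0,0]},{"dp":[0,0,0],"delta_rot":[0,0,0]}]' 1
python3 -m handwheel '[{"dp":[0,0,-0.01],"delta_rot":[0,0,0]},{"dp":[0,0,-0.04],"delta_rot":[0,0,0]},{"dp":[0,0,-0.08],"delta_rot":[0,0,0]},{"dp":[0,0,-0.12],"delta_rot":[0,0,0]},{"dp":[0,0,-0.15],"delta_rot":[0,0,0]},{"dp":[0,0,-0.16],"delta_rot":[0,0,0]},{"dp":[0,0,-0.16],"delta_rot":[0,0,0]}]'
python3 - <<'E'
from h import *
f=vision.grab_frame("wrist");im=f["img"]
t=status.get_obs()["tcp_pos"]; print(t,proj(f,[[.4817,.1067,.0905]]))
cv2.imwrite("pics/w3.png",cv2.resize(im[100:280,200:440],None,fx=3.3,fy=3.3,interpolation=2))
to_tool([.4817,.1067,.183],np.radians(25.57))
E
```

```text
clock: 8.7
tcp_pos: [0.4813, 0.1065, 0.0227]
orientation: [3.064, 0.696, -0.0]
contact_force: [0.2, -0.0, 0.3]
grip_width: 0.0855
gripper_force: 0.0
clock: 9.57
tcp_pos: [0.4813, 0.1065, 0.1831]
orientation: [3.063, 0.696, 0.001]
contact_force: [-1.2, 0.2, -0.4]
grip_width: 0.0853
gripper_force: 0.0
[0.48083208 0.10627835 0.18224955] [[319.86077248 207.06721046]]
dp mm [ 1.  -0.  -0.8] world-yaw turn 1.5704 tool rz -1.5704 z axis [-7.e-04 -4.e-04 -1.e+00] q7 -1.6
```

View pics/w3.png

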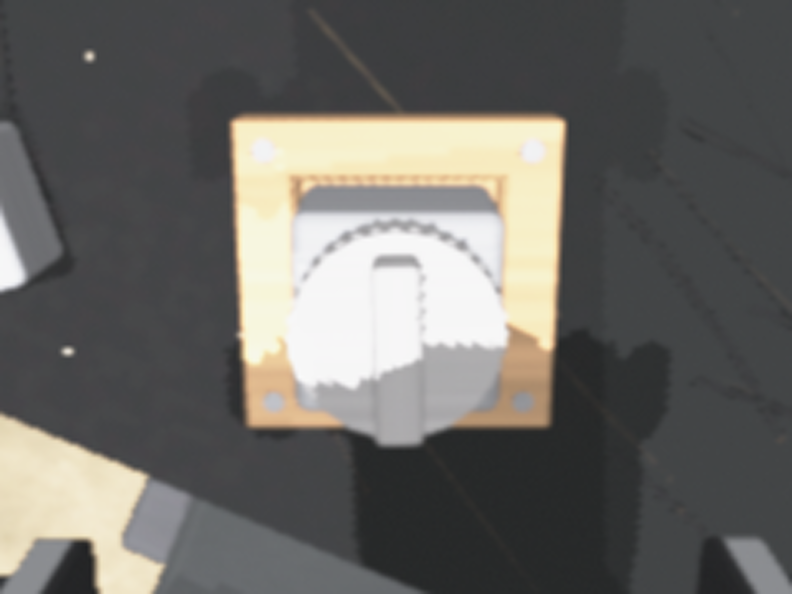

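Canister sits flat and square in the pocket, and the lid's bar is at about (320,206) in the full picture, along tool x. I can grip it without turning.

```bash
python3 -m handwheel '[{"dp":[0.0005,0,0.015],"delta_rot":[0,0,0]},{"dp":[0.0005,0,0.045],"delta_rot":[0,0,0]},{"dp":[0.0005,0,0.075],"delta_rot":[0,0,0]},{"dp":[0.0005,0,0.095],"delta_rot":[0,0,0]},{"dp":[0.0005,0,0.103],"delta_rot":[0,0,0]},{"dp":[0.0005,0,0.106],"delta_rot":[0,0,0]},{"dp":[0.0005,0,0.106],"delta_rot":[0,0,0]}]' 0.4
python3 -m handwheel '[{"dp":[0,0,0],"delta_rot":[0,0,0]},{"dp":[0,0,0],"delta_rot":[0,0,0]},{"dp":[0,0,0],"delta_rot":[0,0,0]},{"dp":[0,0,0],"delta_rot":[0,0,0]},{"dp":[0,0,0],"delta_rot":[0,0,0]},{"dp":[0,0,0],"delta_rot":[0,0,0]}]' 0 40
```

```text
clock: 10.5
tcp_pos: [0.4818, 0.1069, 0.0769]
orientation: [-3.063, -0.696, -0.0]
contact_force: [0.2, 0.4, -0.1]
grip_width: 0.034
gripper_force: 0.0
clock: 11.25
tcp_pos: [0.4823, 0.1069, 0.0775]
orientation: [3.063, 0.696, 0.002]
contact_force: [-1.6, -0.5, 6.2]
grip_width: 0.0109
gripper_force: 40.1
```

```bash
for i in 1; do python3 -m handwheel '[{"dp":[0,0,0],"delta_rot":[0,0,0]},{"dp":[0,0,0],"delta_rot":[0,0,0.04]},{"dp":[0,0,0],"delta_rot":[0,0,0.08]},{"dp":[0,0,0],"delta_rot":[0,0,0.12]},{"dp":[0,0,0],"delta_rot":[0,0,0.16]},{"dp":[0,0,0],"delta_rot":[0,0,0.16]}]' 0 60; done; python3 -c "
from bench import status;o=status.get_obs();print(o['moment'],o['tau'][6],o['joints'][6])"
```

```text
clock: 12.0
tcp_pos: [0.4826, 0.1069, 0.0776]
orientation: [-3.109, -0.448, -0.003]
contact_force: [0.2, -0.9, 5.2]
grip_width: 0.0107
gripper_force: 60.0
[-0.16974856  0.03915863 -0.02731156] -0.09126546559855342 -1.834063588701479
```

```bash
python3 -m handwheel '[{"dp":[0,0,0],"delta_rot":[0,0,0.04]},{"dp":[0,0,0],"delta_rot":[0,0,0.08]},{"dp":[0,0,0],"delta_rot":[0,0,0.12]},{"dp":[0,0,0],"delta_rot":[0,0,0.16]},{"dp":[0,0,0],"delta_rot":[0,0,0.16]}]'; python3 -c "
from bench import status;o=status.get_obs();print(o['moment'],o['tau'][6],o['joints'][6])"
```

```text
clock: 12.62
tcp_pos: [0.4827, 0.1069, 0.0776]
orientation: [-3.135, -0.198, -0.003]
contact_force: [-0.2, -0.5, 6.1]
grip_width: 0.0106
gripper_force: 60.0
[-0.07442044 -0.01934723 -0.05490986] -0.09425149764865637 -1.9705824376931265
```

Already 18° with next to no moment, so this looks like the loosening way.

```bash
python3 -m handwheel '[{"dp":[0,0,0],"delta_rot":[0,0,0.07]},{"dp":[0,0,0],"delta_rot":[0,0,0.14]},{"dp":[0,0,0],"delta_rot":[0,0,0.21]},{"dp":[0,0,0],"delta_rot":[0,0,0.28]},{"dp":[0,0,0],"delta_rot":[0,0,0.35]},{"dp":[0,0,0],"delta_rot":[0,0,0.4]},{"dp":[0,0,0],"delta_rot":[0,0,0.4]}]'; python3 -c "
from bench import status;o=status.get_obs();print(o['moment'],o['tau'][6],o['joints'][6])"
python3 - <<'E'
from h import *
f=vision.grab_frame("wrist");cv2.imwrite("pics/w4.png",f["img"])
E
```

```text
clock: 13.5
tcp_pos: [0.4826, 0.1064, 0.0776]
orientation: [-3.112, 0.43, -0.003]
contact_force: [-0.1, -1.1, 6.9]
grip_width: 0.0104
gripper_force: 60.0
[-4.46892589e-01 -2.71083235e-05 -1.16028701e-01] -0.12970520183444023 -2.311644418586619
```

View pics/w4.png

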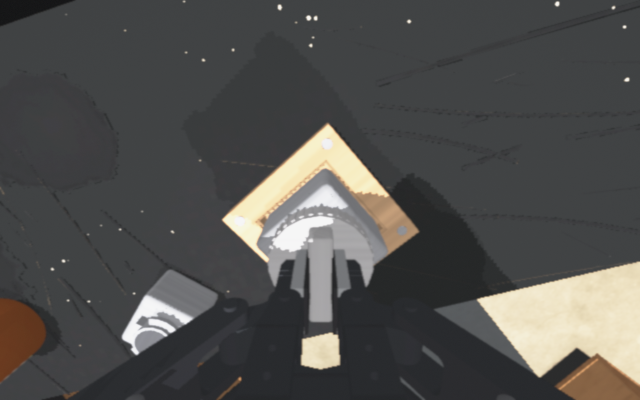

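The picture shows the bar turned about 41° from the stand with the canister still square in the pocket. I continue toward the stop.

```bash
python3 -m handwheel '[{"dp":[0,0,0],"delta_rot":[0,0,0.06]},{"dp":[0,0,0],"delta_rot":[0,0,0.12]},{"dp":[0,0,0],"delta_rot":[0,0,0.18]},{"dp":[0,0,0],"delta_rot":[0,0,0.22]},{"dp":[0,0,0],"delta_rot":[0,0,0.22]}]'; python3 -c "
from bench import status;o=status.get_obs();print(o['moment'],o['tau'][6],o['joints'][6])"
```

```text
clock: 14.18
tcp_pos: [0.4824, 0.1061, 0.0776]
orientation: [3.046, -0.768, 0.002]
contact_force: [-0.1, -1.7, 7.6]
grip_width: 0.0103
gripper_force: 60.2
[-0.56373602  0.15088098  0.01043306] -0.1193547947332263 -2.498603803316967
```

```bash
python3 -m handwheel '[{"dp":[0,0,0],"delta_rot":[0,0,0.02]},{"dp":[0,0,0],"delta_rot":[0,0,0.04]},{"dp":[0,0,0],"delta_rot":[0,0,0.04]}]'; python3 -c "
from bench import status;o=status.get_obs();print(o['moment'],o['tau'][6],o['joints'][6])"
python3 -m handwheel '[{"dp":[0,0,-0.001],"delta_rot":[0,0,0]},{"dp":[0,0,-0.002],"delta_rot":[0,0,0]},{"dp":[0,0,-0.003],"delta_rot":[0,0,0]},{"dp":[0,0,-0.004],"delta_rot":[0,0,0]},{"dp":[0,0,-0.004],"delta_rot":[0,0,0]}]'
```

```text
clock: 14.55
tcp_pos: [0.4822, 0.1061, 0.0776]
orientation: [3.03, -0.828, 0.002]
contact_force: [-0.8, -2.0, 7.9]
grip_width: 0.0102
gripper_force: 60.3
[-0.61328787  0.26419431  0.08901735] -0.1440177485346794 -2.5322645125164573
clock: 15.18
tcp_pos: [0.4815, 0.1068, 0.0808]
orientation: [3.031, -0.827, -0.0]
contact_force: [-0.5, -0.9, -1.5]
grip_width: 0.0099
gripper_force: 59.0
```

Free. I lift the lid clear.

```bash
python3 -m handwheel '[{"dp":[0,0,-0.003],"delta_rot":[0,0,0]},{"dp":[0,0,-0.006],"delta_rot":[0,0,0]},{"dp":[0,0,-0.010],"delta_rot":[0,0,0]},{"dp":[0,0,-0.015],"delta_rot":[0,0,0]},{"dp":[0,0,-0.022],"delta_rot":[0,0,0]},{"dp":[0,0,-0.04],"delta_rot":[0,0,0]},{"dp":[0,0,-0.065],"delta_rot":[0,0,0]},{"dp":[0,0,-0.09],"delta_rot":[0,0,0]},{"dp":[0,0,-0.11],"delta_rot":[0,0,0]},{"dp":[0,0,-0.12],"delta_rot":[0,0,0]},{"dp":[0,0,-0.12],"delta_rot":[0,0,0]},{"dp":[0,0,-0.12],"delta_rot":[0,0,0]}]'
python3 - <<'E'
from h import *
f=vision.grab_frame("wrist");g=vision.grab_frame("scene")
cv2.imwrite("pics/w5.png",np.hstack([cv2.resize(f["img"][0:400,100:500],(400,400)),cv2.resize(g["img"][180:330,220:370],(400,400))]))
E
```

```text
clock: 16.68
tcp_pos: [0.4812, 0.1066, 0.2001]
orientation: [3.03, -0.827, -0.002]
contact_force: [0.1, -0.5, -0.3]
grip_width: 0.0099
gripper_force: 59.2
```

View pics/w5.png

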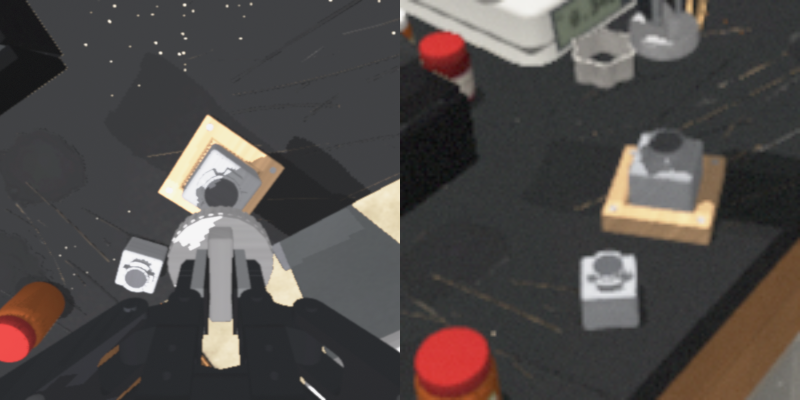

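The lid is in the gripper (wrist view, about (222,250)). The canister, with its neck bare, sits level in the stand, and nothing else has moved.

```bash
python3 -c "
from bench import status,r;o=status.get_obs();print(o['tcp_pos'],max(abs(v) for v in o['qvel']));print(r.hand_in())"
```

```text
[0.48118359 0.10660115 0.19995057] 0.0032481668618407297
the job is handed in; nothing more can be done
None
```

The canister is seated in the stand, and the lid came loose clockwise (seen from above); I handed in with it held still in the gripper about 12 cm above where it sat; no verdict came back.

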